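Run the mini preserve jars through the countertop steriliser

TASK

Slide the white steriliser's cover open, stand every mini preserve jar from the worktop upright and flat on the chamber floor, then slide the cover fully shut so that the hole in its side tongue lines up with the hole in the lug below, take the orange-headed locking pin from its parking hole and push it fully down through both. Only when the pin is home, press the red sprung knob down, turn it clockwise to the green dot and let it spring back up there. Leave the striped mug and the small tin where they stand; nothing else on the worktop is needed.

Things in the scene. Friction and masses are not known exactly. Their poses are not given: they have to be found in the camera images.
- sanitiser: white steriliser, fixed; origin on the worktop under its chamber's centre, x away from the robot, y left, z up. Open-topped chamber 144 (x) x 260 mm (y) inside, floor 8, wall tops 76 mm above the worktop, walls 6 mm. Behind it a housing 76 mm high to x = +231. On its right a grey console, top 40 mm high, y = -136 to -242, x = -78 to +232 mm, with knob, lug and the pin's parking block
- chamber (a point): centre of the chamber floor, 8 mm above the worktop, axes as the steriliser's. Dividers 2.5 mm thick and 12 mm high, along x, part the floor into four cells centred on y = -97, -32, +32, +97 mm, each 62 mm wide (y) and 144 mm long (x); a jar may stand in any free cell
- cover (a joint): aluminium sliding cover (m): 0 = fully shut at its stop (holes lined up), grows as it slides away from the robot (steriliser's +x), 0.152 = fully open at its stop, chamber clear. Friction about 3 N; stays where left. Top 84 mm above the worktop, 6 mm thick. Starts 0.02 to 0.06 open
- cover_handle (a point): point on the cover's black fin handle, 24 mm above the cover's top: the fin is 12 mm thick along x, 90 mm long along y, 32 mm high above the cover; pinch it from above. Moves with the cover; axes as the steriliser's
- tongue_hole (a point): mouth (top face) of the 15 mm hole in the cover's side tongue, 6 mm thick, 84 mm above the worktop; moves with the cover
- lug_hole (a point): mouth (top face) of the 15 mm hole through the fixed lug, 8 mm thick, top 76 mm above the worktop, axes as the steriliser's, z up; 28 mm free below the lug. With the cover shut the tongue hole lies right above it, with a 2 mm gap between the plates
- pin: locking pin, head up, 72 mm long; origin at the tip (lower end), z up the shaft. Shaft 11 mm thick, 34 long, lowest 7 tapered; then a flange 24 mm across, 4 mm thick, that rests on a hole's mouth; then the orange head 18 x 18 x 34 mm. Starts in the parking hole, squared to the steriliser; lift it straight up 45 mm. 40 g. Fully home the tip is 34 mm below the tongue's top, 26 below the lug's
- pin_head (a point): on the pin's axis in its orange head, 62 mm above the tip, 10 mm below the head's top, 24 mm above the flange; axes along the head's sides: where to grip it
- pin_park (a point): mouth of the 15 mm parking hole in the black block at the console's rear, 80 mm above the worktop
- knob_press (a joint): how far the red knob is pressed down (m): 0 = up, 0.007 = fully down. The spring needs 4 N to start and about 8 N fully down. It must be about 5 mm or more down before it can turn
- knob_turn (a joint): knob angle (rad): 0 = off (pointer away from the robot), grows clockwise seen from above, green dot at 1.2, stop at 1.3. While up it is locked at off (about 0.03 rad of play; do not force it). Between off and 1.13 it stays down if let go; beyond 1.13 it springs up and is locked there. Friction about 0.03 N m
- knob_grip (a point): on the knob's axis, 7 mm below the top of its grip bar, moving with the knob: x points along the bar to its pointer end. The red bar is 50 mm long, 14 mm thick and stands 30 mm above a round black skirt (54 mm across) whose top is 23 mm below this point; knob up, this point is 86 mm above the worktop
- jar1: mini preserve jar of amber glass with a red lid, round, 48 mm across, 52 mm tall, upright; origin at the centre of its underside, z up. About 0.11 kg. None if absent from this start
- jar2: mini preserve jar of amber glass with a brass lid, round, 48 mm across, 52 mm tall, upright; origin at the centre of its underside, z up. About 0.11 kg. None if absent from this start
- jar3: mini preserve jar of amber glass with a white lid, round, 48 mm across, 52 mm tall, upright; origin at the centre of its underside, z up. About 0.11 kg. None if absent from this start
- jar4: mini preserve jar of amber glass with a green lid, round, 48 mm across, 52 mm tall, upright; origin at the centre of its underside, z up. About 0.11 kg. None if absent from this start
- mug: striped mug, 86 mm across without its handle, 101 mm tall, a bystander, not to be moved
- tin: small tin, 57 mm across, 72 mm tall, a bystander, not to be moved
There are look-alikes about, which are no part of the job. What is shaped like the pin but purple is not meant.

How it is judged (in metres and radians):
On the way, in this order (a step that is already met when the one before it is completed fails the run):
1. every jar stands upright in the chamber (x of jar1 in the frame of chamber between -0.055 and 0.055 m and y of jar1 in the frame of chamber between -0.115 and 0.115 m and z of jar1 in the frame of chamber between -0.01 and 0.01 m and angle between each of jar1, jar2, jar3, jar4's own z axis and vertical below 0.15 rad and x of jar2 in the frame of chamber between -0.055 and 0.055 m and y of jar2 in the frame of chamber between -0.115 and 0.115 m and z of jar2 in the frame of chamber between -0.01 and 0.01 m and x of jar3 in the frame of chamber between -0.055 and 0.055 m and y of jar3 in the frame of chamber between -0.115 and 0.115 m and z of jar3 in the frame of chamber between -0.01 and 0.01 m and x of jar4 in the frame of chamber between -0.055 and 0.055 m and y of jar4 in the frame of chamber between -0.115 and 0.115 m and z of jar4 in the frame of chamber between -0.01 and 0.01 m), for 0.2 s.
2. the cover is fully shut (value of joint cover below 0.004 m), for 0.2 s.
3. the pin is fully through tongue and lug (horizontal distance between pin and lug_hole below 0.005 m and z of pin in the frame of lug_hole below -0.019 m and angle between pin's own z axis and vertical below 0.2 rad), for 0.2 s.
4. the knob is pressed down (value of joint knob_press above 0.005 m), for 0.05 s.
5. the knob is turned to the green dot and has sprung up there (value of joint knob_turn above 1.05 rad and value of joint knob_press below 0.002 m), for 0.2 s.
At the end, for the whole second after the job is handed in: Jars at rest in the chamber (within 55 mm in x, 115 mm in y of its centre, 10 mm of its floor, tilt under 0.15 rad); cover within 4 mm of shut; pin tip 19 mm or more below the lug's top, within 5 mm of its hole's axis, tilt under 0.2, at rest; knob beyond 1.05 rad, pressed under 2 mm (all of step 1 and all of step 3 and all of step 5 and value of joint cover below 0.004 m and linear speed of each of pin, jar1, jar2, jar3, jar4 below 0.02 m/s); the robot touches nothing.
It fails at once if the knob is turned before the pin is home (value of joint knob_turn above 0.4 rad and not (horizontal distance between pin and lug_hole below 0.005 m and z of pin in the frame of lug_hole below -0.019 m and angle between pin's own z axis and vertical below 0.2 rad)).
It fails at once if the mug or the tin is moved by more than 40 mm (distance of any of mug, tin from where it was at the start of the episode above 0.04 m).
Of jar1, jar2, jar3, jar4 only 2 to 4 are there at a start; the rules pass over those that are not, and their reading is None.
At some moment in a run one of jar1, jar2, jar3, jar4 may be knocked a few centimetres aside while the robot is not near it.
It also fails if it takes over 208 s, if anything falls off the work surface, if the arm or the gripper's body presses on something with over 40 N, if the wrist force passes 120 N, or if a joint passes its speed limit or range.

ROBOT

A 6-joint arm with a two-finger parallel gripper is mounted at the origin on a cart in front of the work surface, level with it; the furniture and walls round the work are solid. World frame = base frame: x ahead of the robot, y to its left, z up, the work surface at z = 0. Lengths are in m, angles in degrees, forces in N, time in s.
With the tool pointing down it reaches from about 0.3 to 0.95 m from the base axis. Payload 3.1 kg.
Tool frame: the origin (TCP) lies between the finger pads; the fingertips stand r.tips_ahead ahead of it and the grasp point (between the pads) lies 8 mm behind it (r.tips_ahead is the distance from the TCP to the fingertips, in m); z points along the fingers, y is the line along which they close (so a half turn about z gives the same grasp; the last joint's range is limited). The gripper opens to 85 mm and grips with 20 to 120 N. Pads are 22 mm wide; open, the fingers measure 114 mm over their backs; the gripper's body (76 mm by 85 mm) begins 54 mm behind the grasp point. The pads swing forward as they close: fully open they stand 13 mm farther back than shut.
Start: joints at [-70.17, 17.653, 93.61, -0, 68.738, -3.994], TCP at [0.252, -0.572, 0.242] pointing down, gripper open.
Joint ranges: [-175.34, 175.34], [-45.06, 112.39], [2.9, 150.54], [-68.45, 248.45], [3.09, 151.38], [-168.51, 168.51]. Speed limits (degrees/s): [159.86, 159.86, 180, 180, 180, 180].

INTERFACE

Orientations are given as a 3x3 rotation matrix whose columns are the frame's x, y, z axes.
In Python, from bench import monitor, camera, r gives the robot as it stands.
- The arm moves only by the shell command python3 -m crank 'ROWS' [FORCE]. ROWS is text: rows parted by semicolons, each of 7 numbers parted by spaces: the opening, from -1 (shut) to 1 (fully open), then the shift along the world's x, y, z in cm, then the turn, a rotation vector about the world's x, y, z in degrees. A call has 1 to 20 rows; each row shifts and turns the commanded pose from where the row before left it; what a row does not reach is not made up. A row lasts 1/8 s, in which the tool goes at most 62.5 mm and 10.7 degrees, less where a joint would pass 70% of its speed; a pose out of reach is approached as far as the arm can. A call is refused whole if a number of a shift passes 6.25 or a number of a turn 10.7, either way. A call with a gripper value outside its range is refused whole. The fingers move at their own pace and stop on an object; FORCE is the grip in N (left out, the last holds). Time passes only in rows, so rows that do not move let the fingers close. It gives the time, the measured TCP pose, the force, the opening and the grip force at its end, in the units of the state.
- monitor.state(): the state, without advancing time (a new reading comes with each control period).
- camera(name): name is "scene" or "top" or "wrist"; returns a dict with "pixels" (384x512x3 uint8, red, green, blue), "camera_matrix" (3x3 intrinsics, pixels), "R" (3x3) and "t" (3): a world point X has camera coordinates R X + t; the wrist camera has in their place "T_tool_cam" (4x4, takes a point from camera to tool coordinates, whose origin is the TCP and whose axes are the flange's). Camera axes: x right, y down, z forward; pixel columns grow to the right and rows downward; lengths in m; the calibration is good to about 2 mm. A picture is of the moment at which its call begins: read the wrist's pose just before it. There is no depth.
- r.sign_off(): hands the job in; it is judged then, once.
The state is a dict: "t": time; "joint_pos": joint angles; "qvel": joint speeds; "tau": joint torques, N m; "ee_pos": TCP position; "eef_rot": TCP orientation; "ft_force": force on the tool from outside, world axes, zero at the start; "ft_torque": the same for the moment, N m; "opening": finger opening in m; "gripper_force": force on a finger pad.
Only numpy, scipy, OpenCV 4.12 (cv2) and the standard library are available. Lean on these libraries where they do the work, as an engineer would, in place of code of your own. Each camera call takes 0.05 s, during which the arm holds its last target. There are 200 camera calls.

## Working session

There is one attempt and no reset: what is moved stays moved. The work goes in short steps, Python scripts to look and compute and a shell command to move; the robot and the scene stay as the last step left them, time stands still between calls to the robot, and variables do not carry over. Pictures are saved under pics/ and viewed, at most 14 in all, crops included, and the job is handed in when it is done.

```bash
ls; mkdir -p pics
cat > h.py <<'E'
import numpy as np, cv2
from bench import monitor, camera, r
def save(n,im): cv2.imwrite('pics/'+n+'.png',cv2.cvtColor(im,cv2.COLOR_RGB2BGR))
def ray(c,u,v,T=None):
    d=np.linalg.inv(c['camera_matrix'])@np.array([u,v,1.])
    if 'R' in c:
        R=np.array(c['R']);t=np.array(c['t']); return -R.T@t,R.T@d
    p,Rt=T; A=np.array(c['T_tool_cam']); return p+Rt@A[:3,3],Rt@A[:3,:3]@d
def onz(c,u,v,z,T=None):
    o,d=ray(c,u,v,T); return o+d*(z-o[2])/d[2]
def tri(rays):
    A=np.zeros((3,3));b=np.zeros(3)
    for o,d in rays:
        d=d/np.linalg.norm(d);P=np.eye(3)-np.outer(d,d);A+=P;b+=P@o
    x=np.linalg.solve(A,b); return x,[np.linalg.norm(np.cross(x-o,d/np.linalg.norm(d))) for o,d in rays]
def wrist():
    s=monitor.state();T=(np.array(s['ee_pos']),np.array(s['eef_rot']));return camera('wrist'),T
def proj(c,X,T=None):
    if 'R' in c: q=np.array(c['R'])@X+np.array(c['t'])
    else:
        A=np.linalg.inv(np.array(c['T_tool_cam']));q=A[:3,:3]@(T[1].T@(np.asarray(X)-T[0]))+A[:3,3]
    q=np.array(c['camera_matrix'])@q;return q[:2]/q[2]
E
python3 - <<'E'
from h import *
a=camera('scene');b=camera('top')
save('scene0',a['pixels']);save('top0',b['pixels'])
for c in(a,b):print(np.round(ray(c,256,192),3))
print({k:np.round(v,3) for k,v in monitor.state().items()},r.tips_ahead)
E
```

```text
pics
[[ 0.178  0.517  1.001]
 [ 0.336 -0.585 -0.738]]
[[ 0.432 -0.213  1.208]
 [ 0.144  0.027 -0.989]]
{'t': np.float64(0.1), 'joint_pos': array([-70.172,  17.699,  93.683,  -0.   ,  68.741,  -3.994]), 'qvel': array([-0.003, -0.026, -0.164,  0.032, -0.036, -0.08 ]), 'tau': array([-1.0000e-03, -4.1641e+01, -2.7764e+01, -0.0000e+00,  4.0000e-03,
        0.0000e+00]), 'ee_pos': array([ 0.252, -0.571,  0.241]), 'eef_rot': array([[ 0.915,  0.404, -0.001],
       [ 0.404, -0.915,  0.002],
       [ 0.   , -0.002, -1.   ]]), 'ft_force': array([0.392, 0.004, 0.412]), 'ft_torque': array([0.007, 0.029, 0.004]), 'gripper_force': np.float64(0.0), 'opening': np.float64(0.085)} 0.011
```

View pics/scene0.png

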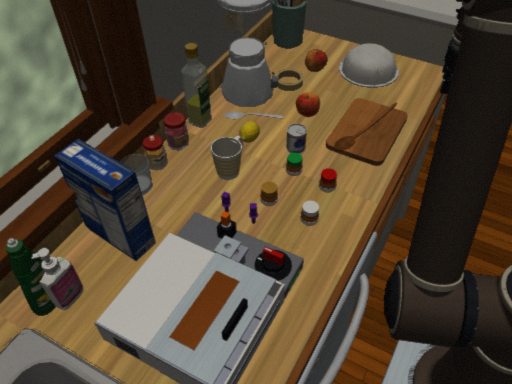

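View pics/top0.png

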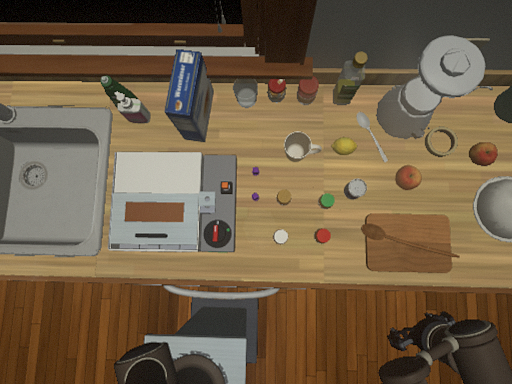

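The scene and top views show four jars: in top pixels, white (281,237), red (323,236), green (327,201) and brass (284,197). The steriliser spans about (110-237,150-252). Pin candidates are orange at (226,187) and purple at (255,170) and (255,196). The orange one sits in the black block, so it fits the description. Next is an enlarged crop to confirm it.

Run:
```python
from h import *
a=camera('scene');b=camera('top')
A=cv2.resize(a['pixels'][180:384,90:340],None,fx=2.9,fy=2.9,interpolation=cv2.INTER_CUBIC)
B=cv2.resize(b['pixels'][145:257,100:345],None,fx=3.2,fy=3.2,interpolation=cv2.INTER_CUBIC)
save('sceneC',A);save('topC',B)
def blob(c,lo,hi,win,n):
    h=cv2.cvtColor(c['pixels'],cv2.COLOR_RGB2HSV);x0,y0,x1,y1=win
    m=np.zeros(h.shape[:2],np.uint8);m[y0:y1,x0:x1]=cv2.inRange(h,lo,hi)[y0:y1,x0:x1]
    k,l,s,ce=cv2.connectedComponentsWithStats(m)
    i=1+np.argmax(s[1:,4]) if k>1 else 0
    print(n,s[i],np.round(ce[i],1));return ce[i]
# lids at z=.052 from both
spec={'red':((0,150,60),(8,255,255),(310,225,335,250),(315,165,342,192)),
'brass':((15,90,60),(30,255,255),(276,188,293,206),(258,178,280,206)),
'white':((0,0,150),(180,50,255),(272,228,290,246),(298,198,322,224)),
'green':((50,120,30),(85,255,255),(318,192,336,210),(282,150,304,178)),
'orange':((5,150,120),(18,255,255),(218,178,235,196),(215,205,240,230))}
for n,(lo,hi,w1,w2) in spec.items():
    p=blob(b,lo,hi,w1,n);q=blob(a,lo,hi,w2,n)
    print(np.round(onz(b,*p,.05),3),np.round(onz(a,*q,.05),3),[np.round(v,3) for v in tri([ray(b,*p),ray(a,*q)])])
```

```text
red [316 229  15  14 156] [323.  235.2]
red [321 168  16  12 147] [328.7 173.8]
[ 0.469 -0.391  0.05 ] [ 0.471 -0.39   0.05 ] [array([ 0.47 , -0.391,  0.049]), array([0.001, 0.001])]
brass [276 188  17  18 293] [284.2 196.3]
brass [258 178  22  28 428] [268.4 188.5]
[ 0.588 -0.271  0.05 ] [ 0.589 -0.264  0.05 ] [array([ 0.59 , -0.271,  0.043]), array([0.002, 0.002])]
white [274 229  14  15 154] [280.6 236.1]
white [303 201  16  12 150] [310.4 206.3]
[ 0.464 -0.261  0.05 ] [ 0.465 -0.26   0.05 ] [array([ 0.465, -0.261,  0.05 ]), array([0.001, 0.001])]
green [329 200   5   6   9] [331.4 202.7]
green [287 152  15  15 172] [294.2 158.9]
[ 0.571 -0.418  0.05 ] [ 0.579 -0.398  0.05 ] [array([ 0.58 , -0.419,  0.031]), array([0.007, 0.007])]
orange [222 182   6   6  36] [224.5 184.5]
orange [220 211  11   7  48] [224.5 214.2]
[ 0.622 -0.082  0.05 ] [ 0.645 -0.133  0.05 ] [array([ 0.612, -0.089,  0.115]), array([0.001, 0.001])]
```

View pics/topC.png

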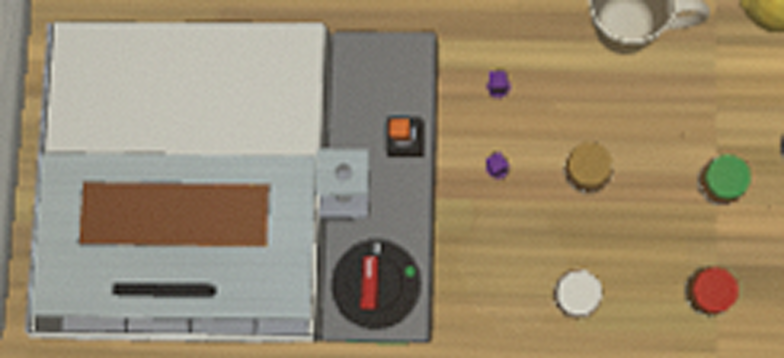

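View pics/sceneC.png

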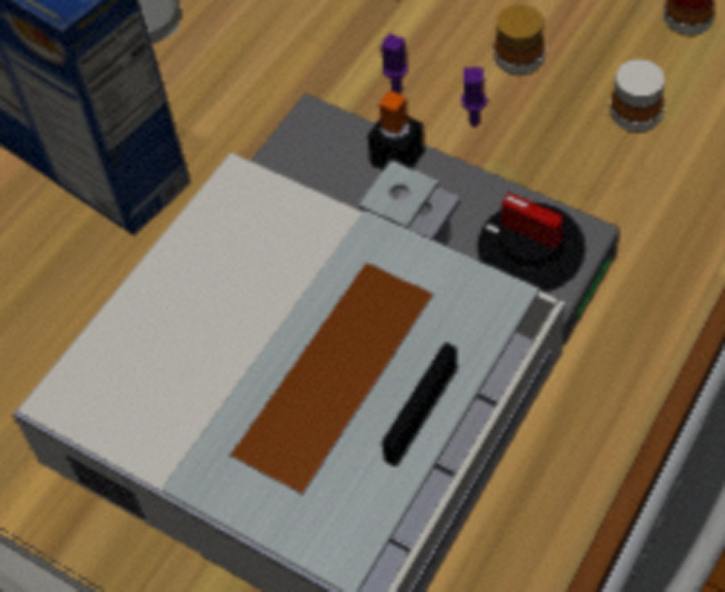

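The enlarged crops show the orange head at top crop (400,128), in the black block on the console, so that is the pin. The two purple look-alikes stand on the worktop at (498,85) and (498,165). The cover is partly open, with the tongue hole at about (343,171) and the handle spanning (112-217,290).

Run:
```python
from h import *
a=camera('scene');b=camera('top')
f=lambda x,y:(x/3.2+100,y/3.2+145)
g=lambda x,y:(x/2.9+90,y/2.9+180)
for n,p,z in [('hous rl',f(50,24),.076),('hous rr',f(326,24),.076),('con rr',f(437,32),.04),('con fr',f(431,340),.04),('hand L',f(113,290),.114),('hand R',f(216,291),.114),('hole',f(343,171),.084),('knob',f(370,282),.093),('front l',f(30,335),.076),('front r',f(312,340),.076)]:
    print(n,np.round(onz(b,*p,z),4))
for n,p,q in [('handR',f(216,291),g(451,347)),('handL',f(113,290),g(391,460)),('hole',f(343,171),g(400,192)),('hous rr',f(326,24),g(233,154)),('con rr',f(437,32),g(307,95)),('con fr',f(431,340),g(615,230))]:
    print(n,[np.round(v,4) for v in tri([ray(b,*p),ray(a,*q)])])
c,T=wrist();print(np.round(c['T_tool_cam'],3),c['camera_matrix'])
```

```text
hous rl [0.7129 0.2629 0.076 ]
hous rr [ 0.7176 -0.0102  0.076 ]
con rr [ 0.7203 -0.1164  0.04  ]
con fr [ 0.4143 -0.1201  0.04  ]
hand L [0.4537 0.168  0.114 ]
hand R [0.455  0.0728 0.114 ]
hole [ 0.5719 -0.0345  0.084 ]
knob [ 0.4671 -0.0657  0.093 ]
front l [0.4105 0.2574 0.076 ]
front r [ 0.4122 -0.0109  0.076 ]
handR [array([0.4578, 0.0774, 0.1001]), array([0.0027, 0.0027])]
handL [array([0.4536, 0.1729, 0.0994]), array([0.0004, 0.0004])]
hole [array([ 0.5725, -0.0338,  0.0801]), array([0.0001, 0.0001])]
hous rr [array([ 0.72  , -0.0086,  0.0674]), array([0.0002, 0.0002])]
con rr [array([ 0.7227, -0.1156,  0.03  ]), array([0.0001, 0.0001])]
con fr [array([ 0.4165, -0.1182,  0.0268]), array([0.0025, 0.0025])]
[[ 0.    -0.955 -0.297  0.076]
 [ 1.     0.001 -0.001 -0.001]
 [ 0.001 -0.297  0.955 -0.132]
 [ 0.     0.     0.     1.   ]] [[333.47560136   0.         258.67309908]
 [  0.         333.47560136 190.26372253]
 [  0.           0.           1.        ]]
```

```bash
python3 -m crank '1 1.56 5.33 0 0 0 5.1;1 1.56 5.33 0 0 0 5.1;1 1.56 5.33 0 0 0 5.1;1 1.56 5.33 0 0 0 5.1;1 1.56 5.33 0 0 0 5.1;1 1.56 5.33 0 0 0 5.1;1 1.56 5.33 0 0 0 5.1;1 1.56 5.33 0 0 0 5.1;1 1.56 5.33 0 0 0 5.1;1 1.56 5.33 0 0 0 5.1;1 1.56 5.33 0 0 0 5.1;1 1.56 5.33 0 0 0 5.1;1 1.56 5.33 0 0 0 5.1;0 0 0 0 0 0 0;0 0 0 0 0 0 0'
python3 - <<'E'
from h import *
c,T=wrist();save('w1',c['pixels']);print(T)
E
```

```text
t: 2.22
ee_pos: [0.4548, 0.1208, 0.2421]
eef_rot: [[-0.003, 1.0, -0.001], [1.0, 0.003, -0.001], [-0.001, -0.001, -1.0]]
ft_force: [-0.1, 0.3, 1.3]
opening: 0.0519
gripper_force: 0.0
(array([0.45479541, 0.12082971, 0.24205467]), array([[-2.65420247e-03,  9.99996152e-01, -8.06801571e-04],
       [ 9.99996070e-01,  2.65347244e-03, -9.04569870e-04],
       [-9.02425564e-04, -8.09199312e-04, -9.99999265e-01]]))
```

View pics/w1.png

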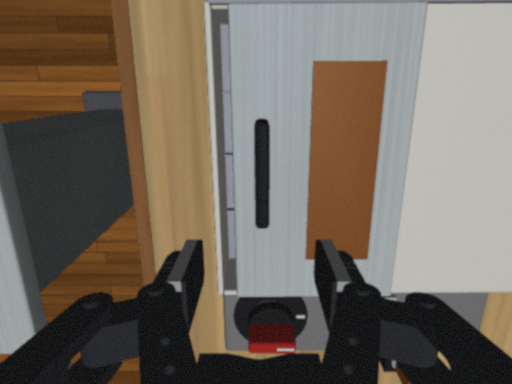

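The wrist view shows the black fin at (262,120) to (262,228), between the fingers' closing line and slightly ahead. I'll compute its position.

Run:
```python
from h import *
c,T=wrist();im=c['pixels']
def handle(im):
    m=(im.max(2)<60).astype(np.uint8);m[:100]=0;m[245:]=0;m[:,:235]=0;m[:,300:]=0
    k,l,s,ce=cv2.connectedComponentsWithStats(m);i=1+np.argmax(s[1:,4]);return s[i],ce[i],cv2.minAreaRect(np.argwhere(l==i)[:,::-1].astype(np.float32))
s,ce,rr=handle(im);print(s,ce,rr)
for z in(.1,.116):print(np.round(onz(c,*ce,z,T),4))
for n,p,z in [('wall corner in',(210,5),.076),('frontwall in r',(224,292),.076),('front wall outer',(207,6),.076),('cover fr',(236,297),.084),('cover fl',(230,5),.084),('hous edge top',(427,5),.084),('hous edge bot',(393,292),.084)]:print(n,np.round(onz(c,*p,z,T),4))
```

```text
[ 255  119   14  108 1407] [261.82444918 171.88415068] ((261.4999694824219, 172.5), (106.99998474121094, 12.999998092651367), 90.0)
[0.457  0.1281 0.1   ]
[0.4568 0.1321 0.116 ]
wall corner in [0.4152 0.2591 0.076 ]
frontwall in r [ 0.4186 -0.0061  0.076 ]
front wall outer [0.4128 0.2584 0.076 ]
cover fr [ 0.4316 -0.0064  0.084 ]
cover fl [0.4318 0.2575 0.084 ]
hous edge top [0.5848 0.2577 0.084 ]
hous edge bot [ 5.897e-01 -2.000e-04  8.400e-02]
```

```bash
python3 -m crank '0 0.2 0.6 -4.5 0 0 0;0 0 0 -4.5 0 0 0;0 0 0 -4 0 0 0;0 0 0 -1 0 0 0;-1 0 0 0 0 0 0;-1 0 0 0 0 0 0;-1 0 0 0 0 0 0;-1 0 0 0 0 0 0;-1 0 0 0 0 0 0' 30
```

```text
t: 3.45
ee_pos: [0.4584, 0.1269, 0.1038]
eef_rot: [[-0.003, 1.0, 0.003], [1.0, 0.003, -0.001], [-0.001, 0.003, -1.0]]
ft_force: [-0.6, -3.2, 6.2]
opening: 0.0116
gripper_force: 33.7
```

```bash
python3 -m crank '-1 1.5 0 0 0 0 0;-1 2 0 0 0 0 0;-1 2 0 0 0 0 0;-1 2 0 0 0 0 0;-1 2 0.1 0 0 0 0;-1 1 0 0 0 0 0;-1 0 0 0 0 0 0'; python3 -m crank '-1 0.5 0 0 0 0 0;-1 0.5 0 0 0 0 0;-1 0 0 0 0 0 0'
```

```text
t: 4.32
ee_pos: [0.5649, 0.1279, 0.1039]
eef_rot: [[-0.003, 1.0, 0.005], [1.0, 0.003, -0.0], [-0.0, 0.005, -1.0]]
ft_force: [2.8, -3.4, 4.4]
opening: 0.0113
gripper_force: 33.5
t: 4.7
ee_pos: [0.5732, 0.128, 0.1039]
eef_rot: [[-0.003, 1.0, 0.002], [1.0, 0.003, -0.0], [-0.0, 0.002, -1.0]]
ft_force: [-0.6, -3.9, 6.6]
opening: 0.0114
gripper_force: 33.8
```

```bash
python3 -m crank '-1 0.5 0 0 0 0 0;-1 0.5 0 0 0 0 0;-1 0 0 0 0 0 0';python3 -m crank '-1 0.5 0 0 0 0 0;-1 0.3 0 0 0 0 0;-1 0 0 0 0 0 0'
```

```text
t: 5.08
ee_pos: [0.583, 0.128, 0.1039]
eef_rot: [[-0.003, 1.0, 0.002], [1.0, 0.003, -0.0], [-0.0, 0.002, -1.0]]
ft_force: [-0.7, -2.8, 6.7]
opening: 0.0111
gripper_force: 33.8
t: 5.45
ee_pos: [0.5889, 0.1281, 0.1039]
eef_rot: [[-0.003, 1.0, -0.003], [1.0, 0.003, -0.0], [-0.0, -0.003, -1.0]]
ft_force: [-5.4, -3.6, 11.4]
opening: 0.0111
gripper_force: 34.4
```

```bash
python3 -m crank '0 0 0 0 0 0 0;0 0 0 0 0 0 0;0 0 0 0 0 0 0;0 0 0 4 0 0 0;0 -2 0 5 0 0 0;0 -5 0 5 0 0 0;0 -3 -2 2 0 0 0;0 0 0 0 0 0 0;0 0 0 0 0 0 0'
python3 - <<'E'
from h import *
c,T=wrist();save('w2',c['pixels']);print(T[0])
E
```

```text
t: 6.58
ee_pos: [0.4962, 0.1083, 0.2562]
eef_rot: [[-0.002, 1.0, 0.0], [1.0, 0.002, 0.0], [0.0, 0.0, -1.0]]
ft_force: [-0.4, 1.2, -0.2]
opening: 0.0428
gripper_force: 0.0
[0.49624248 0.1082979  0.25616397]
```

View pics/w2.png

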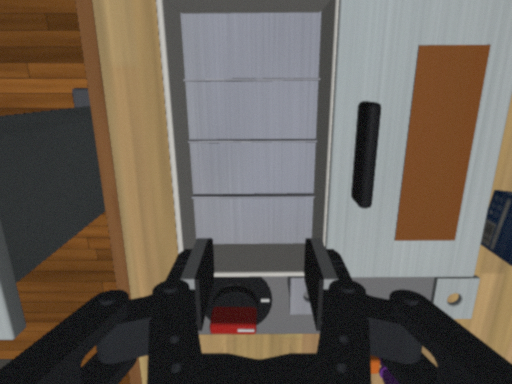

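The chamber is open and clear. Its floor corners are at about (181,13), (321,13), (317,244) and (195,244), and the dividers at rows 79, 140 and 195.

Run:
```python
from h import *
c,T=wrist()
for n,p,z in [('fl',(181,13),.008),('rl',(321,13),.008),('rr',(317,244),.008),('fr',(195,244),.008),('d1f',(184,79),.02),('d1r',(319,79),.02),('d2f',(189,140),.02),('d2r',(317,140),.02),('d3f',(192,195),.02),('d3r',(314,195),.02),('lughole',(303,296),.076),('pinhead',(374,366),.118),('cov edge',(339,5),.084),('cov edge',(327,272),.084)]:print(n,np.round(onz(c,*p,z,T),4))
```

```text
fl [0.4158 0.257  0.008 ]
rl [0.5591 0.2574 0.008 ]
rr [ 0.5692 -0.0032  0.008 ]
fr [ 0.416  -0.0037  0.008 ]
d1f [0.4173 0.1927 0.02  ]
d1r [0.5586 0.193  0.02  ]
d2f [0.4188 0.1288 0.02  ]
d2r [0.56   0.1291 0.02  ]
d3f [0.4185 0.0649 0.02  ]
d3r [0.56   0.0653 0.02  ]
lughole [ 0.5442 -0.0318  0.076 ]
pinhead [ 0.6131 -0.0847  0.118 ]
cov edge [0.5608 0.2488 0.084 ]
cov edge [0.5666 0.0026 0.084 ]
```

```bash
python3 -m crank '1 0.4 -5.5 .6 0 0 0;1 0.4 -5.5 .6 0 0 0;1 0.4 -5.5 .6 0 0 0;1 0.4 -5.5 .6 0 0 0;1 0.4 -5.5 .6 0 0 0;1 0.4 -5.5 .6 0 0 0;1 0.4 -5.5 .6 0 0 0;1 0 -5.5 0 0 0 0;1 0 0 0 0 0 0;1 0 0 0 0 0 0'
python3 - <<'E'
from h import *
c,T=wrist();save('w3',c['pixels']);print(T[0])
E
```

```text
t: 7.92
ee_pos: [0.524, -0.3315, 0.2966]
eef_rot: [[-0.002, 1.0, -0.002], [1.0, 0.002, 0.003], [0.003, -0.002, -1.0]]
ft_force: [-0.3, 0.3, 0.2]
opening: 0.0851
gripper_force: 0.0
[ 0.52395933 -0.33145408  0.29662974]
```

View pics/w3.png

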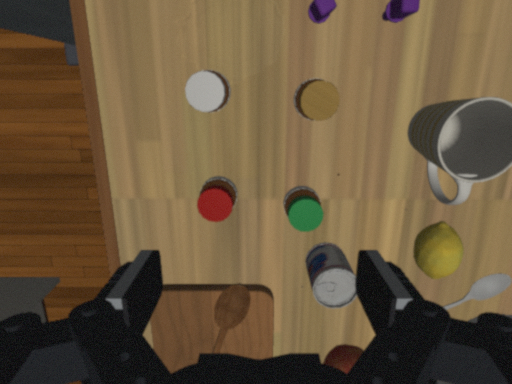

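The wrist view shows white (205,91), brass (320,100), red (215,204), green (306,214), the tin (333,288) and the mug (475,140).

Run:
```python
from h import *
c,T=wrist();b=camera('top')
h=cv2.cvtColor(c['pixels'],cv2.COLOR_RGB2HSV)
for n,(u,v),lo,hi,tp in [('white',(205,91),(0,0,160),(180,40,255),(280.6,236.1)),('brass',(320,100),(12,150,50),(26,255,190),(284.2,196.8)),('red',(215,204),(0,180,70),(6,255,255),(323,235.2)),('green',(306,214),(50,120,30),(85,255,255),(327.2,200.5)),('tin',(341,292),(0,0,150),(180,50,255),None)]:
    m=np.zeros(h.shape[:2],np.uint8);sl=np.s_[v-26:v+26,u-26:u+26];m[sl]=cv2.inRange(h,lo,hi)[sl]
    k,l,s,ce=cv2.connectedComponentsWithStats(m);i=1+np.argmax(s[1:,4])
    (cx,cy),rad=cv2.minEnclosingCircle(np.argwhere(l==i)[:,::-1].astype(np.float32))
    print(n,s[i],np.round([cx,cy,rad],1),np.round(onz(c,cx,cy,.052 if n!='tin' else .072,T),4),[np.round(x,4) for x in tri([ray(c,cx,cy,T),ray(b,*tp)])] if tp else '')
```

```text
white [ 186   73   37   38 1119] [204.   91.5  19.6] [ 0.4637 -0.2587  0.052 ] [array([ 0.4639, -0.2598,  0.0545]), array([0.0011, 0.0011])]
brass [297  82  12  19  39] [303.   91.   10.3] [ 0.5711 -0.2579  0.052 ] [array([ 0.5303, -0.2533,  0.4249]), array([0.0059, 0.0059])]
red [198 188  35  33 869] [214.8 203.6  17.4] [ 0.4708 -0.3876  0.052 ] [array([ 0.4695, -0.3923,  0.0398]), array([0.0005, 0.0005])]
green [288 196  34  35 908] [304.5 213.   17.6] [ 0.5789 -0.3993  0.052 ] [array([ 0.581 , -0.4078,  0.03  ]), array([0.0012, 0.0012])]Traceback (most recent call last):
  File "<stdin>", line 6, in <module>
    return _wrapfunc(a, 'argmax', axis=axis, out=out, **kwds)
    return bound(*args, **kwds)
ValueError: attempt to get argmax of an empty sequence
```

```bash
python3 -m crank '1 -3 3.6 -4 0 0 0;1 -3 3.6 -5 0 0 0;1 0 0 -6 0 0 0;1 0 0 -6 0 0 0;1 0 0 -4 0 0 0;1 0 0 -1.9 0 0 0;1 0 0 0 0 0 0;-1 0 0 0 0 0 0;-1 0 0 0 0 0 0;-1 0 0 0 0 0 0;-1 0 0 0 0 0 0;-1 0 0 0 0 0 0;-1 0 0 0 0 0 0' 25
```

```text
t: 9.7
ee_pos: [0.4677, -0.2638, 0.0357]
eef_rot: [[-0.002, 1.0, 0.002], [1.0, 0.002, -0.001], [-0.001, 0.002, -1.0]]
ft_force: [-0.8, 0.8, 7.2]
opening: 0.0426
gripper_force: 24.8
```

```bash
python3 -m crank '-1 0 0 3 0 0 0;-1 0 0 5 0 0 0;-1 0 0 5 0 0 0;-1 0 2 3.5 0 0 0;-1 .2 5 0 0 0 0;-1 .2 5.2 0 0 0 0;-1 .2 5.2 0 0 0 0;-1 .2 5.2 0 0 0 0;-1 .2 5.2 0 0 0 0;-1 .2 5.2 0 0 0 0;-1 .2 5.2 0 0 0 0;-1 .1 5.2 0 0 0 0;-1 0 3.5 0 0 0 0;-1 0 2 0 0 0 0;-1 0 0 0 0 0 0;-1 0 0 0 0 0 0'
```

```text
t: 11.7
ee_pos: [0.4815, 0.2249, 0.1987]
eef_rot: [[-0.002, 1.0, -0.001], [1.0, 0.002, -0.001], [-0.001, -0.001, -1.0]]
ft_force: [-0.0, -0.8, -1.9]
opening: 0.0426
gripper_force: 26.2
```

Run:
```python
from h import *
s=monitor.state();print(np.round(np.array([.483,.223,.044])-s['ee_pos'],4)*100,s['ee_pos'],s['opening'])
```

```text
[  0.15  -0.19 -15.47] [0.48152331 0.22493361 0.19868418] 0.042568138496703156
```

```bash
python3 -m crank '-1 .1 -.2 -4 0 0 0;-1 0 0 -5 0 0 0;-1 0 0 -4 0 0 0;-1 0 0 -1.6 0 0 0;-1 0 0 -0.5 0 0 0;-1 0 0 -0.2 0 0 0;-1 0 0 0 0 0 0'
```

```text
t: 12.58
ee_pos: [0.484, 0.2244, 0.0473]
eef_rot: [[-0.002, 1.0, 0.003], [1.0, 0.002, 0.001], [0.001, 0.003, -1.0]]
ft_force: [0.5, 0.4, -1.8]
opening: 0.0423
gripper_force: 26.1
```

```bash
python3 -m crank '-1 0 0 -0.3 0 0 0;-1 0 0 0 0 0 0';python3 -m crank '-1 0 0 -0.15 0 0 0;-1 0 0 0 0 0 0'
```

```text
t: 12.82
ee_pos: [0.4838, 0.2245, 0.0438]
eef_rot: [[-0.002, 1.0, 0.003], [1.0, 0.002, 0.001], [0.001, 0.003, -1.0]]
ft_force: [0.4, 0.1, 0.0]
opening: 0.0423
gripper_force: 26.3
t: 13.08
ee_pos: [0.4838, 0.2246, 0.0437]
eef_rot: [[-0.002, 1.0, 0.002], [1.0, 0.002, 0.001], [0.001, 0.002, -1.0]]
ft_force: [-2.3, -0.0, 11.8]
opening: 0.0423
gripper_force: 27.2
```

```bash
python3 -m crank '.5 0 0 0.15 0 0 0;.5 0 0 0 0 0 0;.5 0 0 0 0 0 0;.5 0 0 3 0 0 0;.5 0 0 5 0 0 0;.5 0 0 5 0 0 0;.8 0 -2 4 0 0 0;1 -.1 -5 0 0 0 0;1 -.1 -5.2 0 0 0 0;1 -.1 -5.2 0 0 0 0;1 -.1 -5.2 0 0 0 0;1 -.1 -5.2 0 0 0 0;1 -.1 -5.2 0 0 0 0;1 -.1 -5.2 0 0 0 0;1 -.1 -5.2 0 0 0 0;1 -.1 -5.2 0 0 0 0;1 -.1 -5.2 0 0 0 0;1 0 -5.2 0 0 0 0;1 0 -2 0 0 0 0;1 0 0 0 0 0 0'
cat > j.py <<'E'
from h import *
import sys
def lid(n,c,T,z=.052,near=None):
    h=cv2.cvtColor(c['pixels'],cv2.COLOR_RGB2HSV)
    lo,hi={'red':((0,180,70),(6,255,255)),'green':((50,120,30),(85,255,255)),'white':((0,0,160),(180,40,255)),'brass':((15,140,60),(23,215,200))}[n]
    m=cv2.morphologyEx(cv2.inRange(h,lo,hi),cv2.MORPH_OPEN,np.ones((3,3)))
    u,v=proj(c,np.array([*near,z]),T); k,l,s,ce=cv2.connectedComponentsWithStats(m)
    ok=[i for i in range(1,k) if s[i,4]>300]
    i=min(ok,key=lambda i:np.hypot(*(ce[i]-[u,v])))
    (cx,cy),rad=cv2.minEnclosingCircle(np.argwhere(l==i)[:,::-1].astype(np.float32))
    return s[i],np.round([cx,cy,rad],1),onz(c,cx,cy,z,T)
if __name__=='__main__':
    c,T=wrist();save('j_'+sys.argv[1],c['pixels']);s,e,X=lid(sys.argv[1],c,T,near=[float(x) for x in sys.argv[2:4]])
    print(s,e,X.round(4),'delta cm',np.round((X-T[0])*100,2),T[0].round(4))
E
python3 j.py red .471 -.388
```

```text
t: 15.58
ee_pos: [0.4722, -0.3865, 0.2122]
eef_rot: [[-0.0, 1.0, -0.001], [1.0, 0.0, 0.001], [0.001, -0.001, -1.0]]
ft_force: [-0.3, -0.7, 0.2]
opening: 0.0855
gripper_force: 0.0
[ 235  156   45   45 1566] [256.9 177.3  23.1] [ 0.4702 -0.3881  0.052 ] delta cm [ -0.21  -0.16 -16.02] [ 0.4722 -0.3865  0.2122]
```

```bash
python3 -m crank '1 -.2 -.15 -4 0 0 0;1 0 0 -5 0 0 0;1 0 0 -5 0 0 0;1 0 0 -3 0 0 0;1 0 0 -.8 0 0 0;1 0 0 0 0 0 0;-1 0 0 0 0 0 0;-1 0 0 0 0 0 0;-1 0 0 0 0 0 0;-1 0 0 0 0 0 0;-1 0 0 0 0 0 0;-1 0 0 0 0 0 0' 25
```

```text
t: 17.12
ee_pos: [0.4715, -0.3884, 0.0365]
eef_rot: [[-0.002, 1.0, 0.002], [1.0, 0.002, -0.001], [-0.001, 0.002, -1.0]]
ft_force: [-1.6, 0.3, 7.5]
opening: 0.0422
gripper_force: 25.1
```

```bash
python3 -m crank '-1 0 0 3 0 0 0;-1 0 0 5 0 0 0;-1 0 0 5 0 0 0;-1 0 2 3.4 0 0 0;-1 .2 5 0 0 0 0;-1 .2 5.2 0 0 0 0;-1 .2 5.2 0 0 0 0;-1 .2 5.2 0 0 0 0;-1 .2 5.2 0 0 0 0;-1 .2 5.2 0 0 0 0;-1 .1 5.2 0 0 0 0;-1 .1 5.2 0 0 0 0;-1 0 5.2 0 0 0 0;-1 0 4.3 0 0 0 0;-1 0 2 0 0 0 0;-1 0 0 0 0 0 0;-1 0 0 0 0 0 0'
python3 j.py red .484 .161
```

```text
t: 19.25
ee_pos: [0.4843, 0.1608, 0.1985]
eef_rot: [[-0.002, 1.0, -0.001], [1.0, 0.002, -0.001], [-0.001, -0.001, -1.0]]
ft_force: [-1.2, -0.5, -1.9]
opening: 0.0427
gripper_force: 26.1
[ 206  242  106   91 7398] [258.6 287.7  52.8] [0.4841 0.0527 0.052 ] delta cm [ -0.02 -10.81 -14.65] [0.4843 0.1608 0.1985]
```

```bash
python3 -m crank '-1 0 0 -4 0 0 0;-1 0 0 -5 0 0 0;-1 0 0 -4 0 0 0;-1 0 0 -1.6 0 0 0;-1 0 0 -0.4 0 0 0;-1 0 0 0 0 0 0;-1 0 0 0 0 0 0'
```

```text
t: 20.18
ee_pos: [0.4863, 0.1618, 0.0505]
eef_rot: [[-0.002, 1.0, 0.003], [1.0, 0.002, 0.001], [0.001, 0.003, -1.0]]
ft_force: [0.8, -0.1, -1.7]
opening: 0.0422
gripper_force: 26.0
```

View pics/j_red.png

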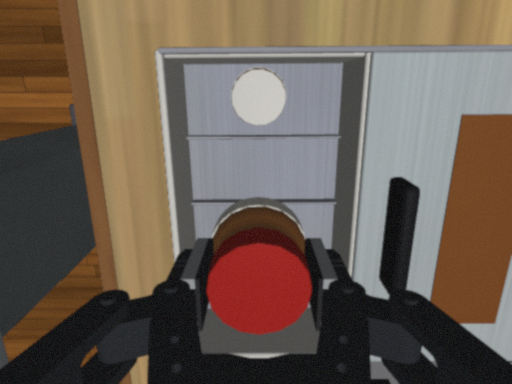

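The white jar stands in the leftmost cell at (259,97). The red jar is held squarely and upright. I'll lower it the last 6 mm and release.

```bash
python3 -m crank '-1 0 0 -0.5 0 0 0;-1 0 0 -.15 0 0 0;-1 0 0 0 0 0 0;.5 0 0 0 0 0 0;.5 0 0 0 0 0 0;.5 0 0 0 0 0 0;.5 0 0 3 0 0 0;.5 0 0 5 0 0 0;.5 0 0 5 0 0 0;.8 0.6 -2 4 0 0 0;1 1 -5 0 0 0 0;1 1.3 -5.2 0 0 0 0;1 1.3 -5.2 0 0 0 0;1 1.3 -5.2 0 0 0 0;1 1.3 -5.2 0 0 0 0;1 1.3 -5.2 0 0 0 0;1 1.3 -5.2 0 0 0 0;1 1 -4.3 0 0 0 0;1 0 0 0 0 0 0;1 0 0 0 0 0 0'
python3 j.py brass .589 -.265
```

```text
t: 22.68
ee_pos: [0.588, -0.263, 0.2115]
eef_rot: [[-0.002, 1.0, -0.002], [1.0, 0.002, 0.001], [0.001, -0.002, -1.0]]
ft_force: [-0.2, 0.3, 0.1]
opening: 0.0855
gripper_force: 0.0Traceback (most recent call last):
  File "j.py", line 13, in <module>
    c,T=wrist();save('j_'+sys.argv[1],c['pixels']);s,e,X=lid(sys.argv[1],c,T,near=[float(x) for x in sys.argv[2:4]])
                                                         ~~~^^^^^^^^^^^^^^^^^^^^^^^^^^^^^^^^^^^^^^^^^^^^^^^^^^^^^^^^
  File "j.py", line 9, in lid
    i=min(ok,key=lambda i:np.hypot(*(ce[i]-[u,v])))
ValueError: min() iterable argument is empty
```

Run:
```python
from h import *
im=cv2.cvtColor(cv2.imread('pics/j_brass.png'),cv2.COLOR_BGR2RGB);h=cv2.cvtColor(im,cv2.COLOR_RGB2HSV)
for p in [(256,170),(256,180),(240,175),(270,175),(200,120),(330,120),(200,200)]:print(p,h[p[1],p[0]])
g=cv2.GaussianBlur(cv2.cvtColor(im,cv2.COLOR_RGB2GRAY),(5,5),1)
print(cv2.HoughCircles(g,cv2.HOUGH_GRADIENT,1,40,param1=80,param2=25,minRadius=17,maxRadius=32))
```

```text
(256, 170) [ 20 138 124]
(256, 180) [ 19 139 125]
(240, 175) [ 19 146 117]
(270, 175) [ 20 151 123]
(200, 120) [ 19 108 127]
(330, 120) [ 18 108 132]
(200, 200) [ 18 108 118]
[[[403.5 205.5  30.3]]]
```

View pics/j_brass.png

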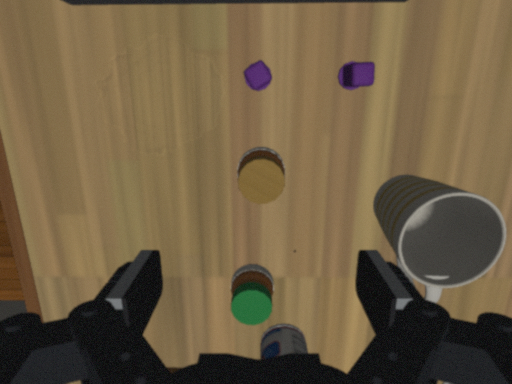

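The brass lid is at (261,181). The green jar is at (252,305), the tin is below it, and the mug's near edge is at (380,200), clear of the fingers.

Run:
```python
from h import *
c,T=wrist()
print((onz(c,261.5,181,.052,T)-T[0])*100)
h=cv2.cvtColor(c['pixels'],cv2.COLOR_RGB2HSV)
m=np.zeros(h.shape[:2],np.uint8);sl=np.s_[145:210,230:295];m[sl]=cv2.inRange(h,(12,125,90),(24,200,255))[sl]
m=cv2.morphologyEx(m,cv2.MORPH_OPEN,np.ones((5,5)));q=cv2.minEnclosingCircle(np.argwhere(m)[:,::-1].astype(np.float32));print(q,(onz(c,*q[0],.052,T)-T[0])*100)
print(onz(c,252,304,.052,T),onz(c,285,345,.072,T),onz(c,380,195,.1,T))
```

```text
[  0.20437757  -0.48592621 -15.96456261]
((260.68756103515625, 181.4345245361328), 22.969369888305664) [  0.13076953  -0.52717196 -15.96456261]
[ 0.58114876 -0.39800077  0.052     ] [ 0.61434873 -0.43111074  0.072     ] [ 0.68089711 -0.26468115  0.1       ]
```

```bash
python3 -m crank '1 .1 -.5 -4 0 0 0;1 0 0 -5 0 0 0;1 0 0 -5 0 0 0;1 0 0 -3 0 0 0;1 0 0 -.6 0 0 0;1 0 0 0 0 0 0;-1 0 0 0 0 0 0;-1 0 0 0 0 0 0;-1 0 0 0 0 0 0;-1 0 0 0 0 0 0;-1 0 0 0 0 0 0;-1 0 0 0 0 0 0' 25
```

```text
t: 24.28
ee_pos: [0.5906, -0.2691, 0.0381]
eef_rot: [[-0.002, 1.0, 0.002], [1.0, 0.002, -0.001], [-0.001, 0.002, -1.0]]
ft_force: [-0.8, 0.6, 6.9]
opening: 0.0427
gripper_force: 25.2
```

```bash
python3 -m crank '-1 0 0 3 0 0 0;-1 0 0 5 0 0 0;-1 0 0 5 0 0 0;-1 -.5 2 3.3 0 0 0;-1 -1.6 5 0 0 0 0;-1 -1.6 5.2 0 0 0 0;-1 -1.6 5.2 0 0 0 0;-1 -1.6 5.2 0 0 0 0;-1 -1.6 5.2 0 0 0 0;-1 -1.6 5.2 0 0 0 0;-1 -.7 3.6 0 0 0 0;-1 0 0 0 0 0 0;-1 0 0 0 0 0 0';python3 -m crank '-1 0 0 -4 0 0 0;-1 0 0 -5 0 0 0;-1 0 0 -4 0 0 0;-1 0 0 -1.6 0 0 0;-1 0 0 0 0 0 0;-1 0 0 0 0 0 0'
```

```text
t: 25.9
ee_pos: [0.4815, 0.0971, 0.1991]
eef_rot: [[-0.003, 1.0, -0.0], [1.0, 0.003, -0.001], [-0.001, -0.0, -1.0]]
ft_force: [-0.1, 0.2, -2.0]
opening: 0.0425
gripper_force: 26.1
t: 26.65
ee_pos: [0.4835, 0.0973, 0.0549]
eef_rot: [[-0.002, 1.0, 0.003], [1.0, 0.002, 0.0], [0.0, 0.003, -1.0]]
ft_force: [0.5, 0.1, -0.7]
opening: 0.0426
gripper_force: 26.0
```

```bash
python3 -m crank '-1 0 0 -0.7 0 0 0;-1 0 0 -.25 0 0 0;-1 0 0 0 0 0 0;.5 0 0 0 0 0 0;.5 0 0 0 0 0 0;.5 0 0 0 0 0 0;.5 0 0 3 0 0 0;.5 0 0 5 0 0 0;.5 0 0 5 0 0 0;.8 .8 -2 4 0 0 0;1 1 -5 0 0 0 0;1 1 -5.2 0 0 0 0;1 1 -5.2 0 0 0 0;1 1 -5.2 0 0 0 0;1 1 -5.2 0 0 0 0;1 1 -5.2 0 0 0 0;1 1 -5.2 0 0 0 0;1 1 -5.2 0 0 0 0;1 1 -5.2 0 0 0 0;1 0 -.8 0 0 0 0'
python3 -m crank '1 0 0 0 0 0 0';python3 j.py green .581 -.398
python3 - <<'E'
from h import *
c=cv2.imread('pics/j_green.png');save('g',c[:,:,::-1])
E
```

```text
t: 29.15
ee_pos: [0.5793, -0.4, 0.2129]
eef_rot: [[0.001, 1.0, -0.0], [1.0, -0.001, -0.001], [-0.001, -0.0, -1.0]]
ft_force: [0.8, -0.1, 0.2]
opening: 0.0855
gripper_force: 0.0
t: 29.28
ee_pos: [0.5791, -0.3964, 0.2129]
eef_rot: [[-0.001, 1.0, -0.001], [1.0, 0.001, 0.002], [0.002, -0.001, -1.0]]
ft_force: [-0.4, 1.6, 0.0]
opening: 0.0852
gripper_force: 0.0
[ 239  158   44   45 1608] [260.  180.   23.1] [ 0.5797 -0.4006  0.052 ] delta cm [  0.07  -0.42 -16.09] [ 0.5791 -0.3964  0.2129]
```

View pics/j_green.png

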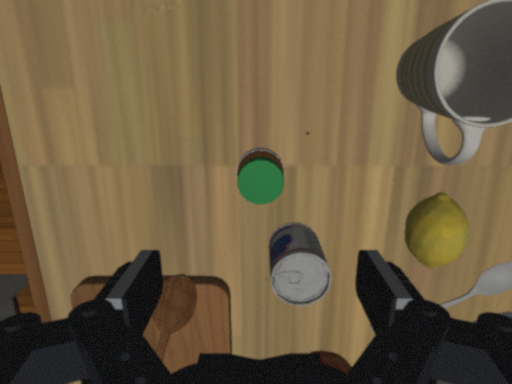

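Green lid is at (260,180). The tin top at (301,278) is about 80 mm to the right, clear of the fingers.

```bash
python3 -m crank '1 .1 -.4 -4 0 0 0;1 0 0 -5 0 0 0;1 0 0 -5 0 0 0;1 0 0 -3 0 0 0;1 0 0 -.6 0 0 0;1 0 0 0 0 0 0;-1 0 0 0 0 0 0;-1 0 0 0 0 0 0;-1 0 0 0 0 0 0;-1 0 0 0 0 0 0;-1 0 0 0 0 0 0;-1 0 0 0 0 0 0' 25
```

```text
t: 30.82
ee_pos: [0.5815, -0.4013, 0.0397]
eef_rot: [[-0.002, 1.0, 0.002], [1.0, 0.002, -0.001], [-0.001, 0.002, -1.0]]
ft_force: [-0.8, 0.6, 6.0]
opening: 0.0423
gripper_force: 25.3
```

```bash
python3 -m crank '-1 0 0 3 0 0 0;-1 0 0 5 0 0 0;-1 0 0 5 0 0 0;-1 -.5 2 3.2 0 0 0;-1 -1.2 5 0 0 0 0;-1 -1.2 5.2 0 0 0 0;-1 -1.2 5.2 0 0 0 0;-1 -1.2 5.2 0 0 0 0;-1 -1.2 5.2 0 0 0 0;-1 -1.2 5.2 0 0 0 0;-1 -1.2 5.2 0 0 0 0;-1 -.8 4 0 0 0 0;-1 0 1.2 0 0 0 0;-1 0 0 0 0 0 0;-1 0 0 0 0 0 0';python3 -m crank '-1 0 0 -4 0 0 0;-1 0 0 -5 0 0 0;-1 0 0 -4 0 0 0;-1 0 0 -1.6 0 0 0;-1 0 0 0 0 0 0;-1 0 0 0 0 0 0'
```

```text
t: 32.7
ee_pos: [0.4841, 0.0324, 0.1999]
eef_rot: [[-0.001, 1.0, 0.0], [1.0, 0.001, -0.001], [-0.001, 0.0, -1.0]]
ft_force: [-0.2, 0.3, -1.3]
opening: 0.0424
gripper_force: 25.9
t: 33.45
ee_pos: [0.4855, 0.0331, 0.0554]
eef_rot: [[-0.002, 1.0, 0.003], [1.0, 0.002, -0.0], [-0.0, 0.003, -1.0]]
ft_force: [0.1, 0.1, -1.3]
opening: 0.0424
gripper_force: 25.9
```

```bash
python3 -m crank '-1 0 0 -0.6 0 0 0;-1 0 0 -.25 0 0 0;-1 0 0 0 0 0 0;.5 0 0 0 0 0 0;.5 0 0 0 0 0 0;.5 0 0 0 0 0 0;.5 0 0 3 0 0 0;.5 0 0 5 0 0 0;.5 0 0 5 0 0 0;.5 0 2 5 0 0 0;0 0 5 3 0 0 0;0 0 0 0 0 0 0;0 0 0 0 0 0 0'
python3 - <<'E'
from h import *
c,T=wrist();save('w5',c['pixels']);print(T[0].round(4))
E
```

```text
t: 35.08
ee_pos: [0.4829, 0.1032, 0.2545]
eef_rot: [[-0.003, 1.0, -0.002], [1.0, 0.003, -0.001], [-0.001, -0.002, -1.0]]
ft_force: [0.2, -1.1, -0.4]
opening: 0.0428
gripper_force: 0.0
[0.4829 0.1032 0.2545]
```

View pics/w5.png

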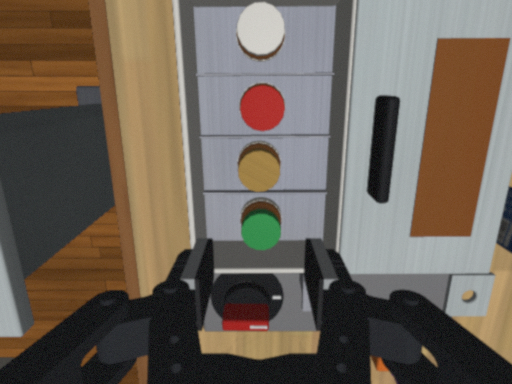

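All four jars stand in their own cells: white (261,28), red (263,107), brass (259,167), green (261,230). Next I'll shut the cover.

```bash
python3 -m crank '0 5.3 1.3 -2 0 0 0;0 5.3 1.2 -3 0 0 0;0 0 0 0 0 0 0;0 0 0 -4 0 0 0;0 0 0 -4 0 0 0;0 0 0 -2 0 0 0;-1 0 0 0 0 0 0;-1 0 0 0 0 0 0;-1 0 0 0 0 0 0;-1 0 0 0 0 0 0;-1 0 0 0 0 0 0' 40
```

```text
t: 36.5
ee_pos: [0.589, 0.1281, 0.1064]
eef_rot: [[-0.003, 1.0, -0.001], [1.0, 0.003, -0.001], [-0.001, -0.001, -1.0]]
ft_force: [-5.0, -1.9, 2.3]
opening: 0.0108
gripper_force: 41.7
```

```bash
python3 -m crank '-1 -1 0 0 0 0 0;-1 -2 0 0 0 0 0;-1 -2 0 0 0 0 0;-1 -2 0 0 0 0 0;-1 -2 -.1 0 0 0 0;-1 -2 0 0 0 0 0;-1 -2 0 0 0 0 0;-1 -1 0 0 0 0 0;-1 -.5 0 0 0 0 0;-1 0 0 0 0 0 0;-1 0 0 0 0 0 0'; python3 -m crank '-1 -.5 0 0 0 0 0;-1 -.3 0 0 0 0 0;-1 0 0 0 0 0 0;-1 0 0 0 0 0 0'
```

```text
t: 37.88
ee_pos: [0.4454, 0.1268, 0.1064]
eef_rot: [[-0.003, 1.0, 0.002], [1.0, 0.003, -0.001], [-0.001, 0.002, -1.0]]
ft_force: [-0.7, -4.1, 0.9]
opening: 0.0111
gripper_force: 41.7
t: 38.38
ee_pos: [0.4381, 0.1267, 0.1064]
eef_rot: [[-0.003, 1.0, 0.004], [1.0, 0.003, -0.001], [-0.001, 0.004, -1.0]]
ft_force: [1.2, -6.0, -1.0]
opening: 0.0111
gripper_force: 41.5
```

```bash
python3 -m crank '-1 -.2 0 0 0 0 0;-1 -.1 0 0 0 0 0;-1 0 0 0 0 0 0';  python3 -m crank '-1 -.2 0 0 0 0 0;-1 0 0 0 0 0 0'
```

```text
t: 38.75
ee_pos: [0.4368, 0.1267, 0.1064]
eef_rot: [[-0.003, 1.0, 0.008], [1.0, 0.003, -0.001], [-0.001, 0.008, -1.0]]
ft_force: [5.3, -6.1, -5.8]
opening: 0.0107
gripper_force: 40.9
t: 39.0
ee_pos: [0.4368, 0.1267, 0.1064]
eef_rot: [[-0.004, 1.0, 0.012], [1.0, 0.004, -0.001], [-0.001, 0.012, -1.0]]
ft_force: [11.4, -7.1, -11.3]
opening: 0.011
gripper_force: 40.3
```

```bash
python3 -m crank '-1 .35 0 0 0 0 0;0 0 0 0 0 0 0;0 0 0 0 0 0 0;0 0 0 0 0 0 0;0 0 0 4 0 0 0;0 0 0 5 0 0 0;0 3 -4 5 0 0 0;0 4 -5 0 0 0 0;0 4 -5 0 0 0 0;0 3.5 -5 0 0 0 0;0 0 -2.5 0 0 0 0;0 0 0 0 0 0 0;0 0 0 0 0 0 0'
python3 - <<'E'
from h import *
c,T=wrist();im=c['pixels'];save('w6raw',im);save('w6',cv2.resize(im[60:330,120:480],None,fx=2.2,fy=2.2,interpolation=cv2.INTER_CUBIC));print(T[0].round(4))
E
```

```text
t: 40.62
ee_pos: [0.5744, -0.0796, 0.2393]
eef_rot: [[-0.002, 1.0, -0.001], [1.0, 0.002, 0.001], [0.001, -0.001, -1.0]]
ft_force: [0.7, 0.4, -0.9]
opening: 0.0425
gripper_force: 0.0
[ 0.5744 -0.0796  0.2393]
```

View pics/w6.png

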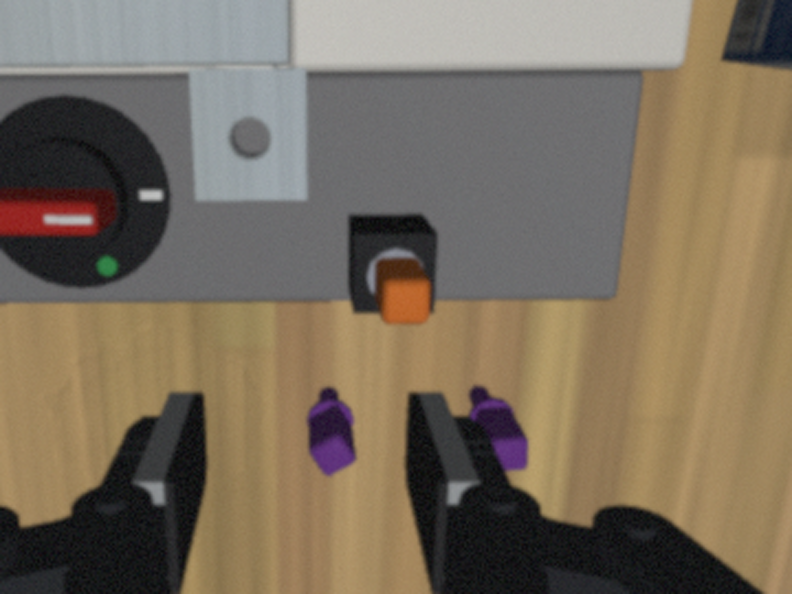

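The crop shows the orange pin in the black block, with its head-top centre at crop (406,300). The tongue hole is at (250,137), and I can see straight through it to the console. The purple look-alikes are at (331,440) and (500,435).

Run:
```python
from h import *
c,T=wrist();im=c['pixels'];f=lambda x,y:(x/2.2+120,y/2.2+60)
h=cv2.cvtColor(im,cv2.COLOR_RGB2HSV)
m=cv2.inRange(h,(5,180,165),(18,255,255));k,l,s,ce=cv2.connectedComponentsWithStats(m);i=1+np.argmax(s[1:,4]);print('orange top',s[i],ce[i])
u,v=ce[i];H=onz(c,u,v,.118,T);print('head',H.round(4),'delta',((H-T[0])*100).round(2))
g=cv2.cvtColor(im,cv2.COLOR_RGB2GRAY)
# hole: dark blob in tongue
x,y=map(int,f(250,137));w=g[y-14:y+14,x-14:x+14];print(w[14].tolist())
_,b=cv2.threshold(w,0,255,cv2.THRESH_BINARY_INV+cv2.THRESH_OTSU);k,l,s2,c2=cv2.connectedComponentsWithStats(b);j=l[14,14];hu=c2[j]+[x-14,y-14];print(s2[j],hu)
Hh=onz(c,*hu,.084,T);print('hole',Hh.round(4))
b2=camera('top');m=cv2.inRange(cv2.cvtColor(b2['pixels'],cv2.COLOR_RGB2HSV)[178:196,216:236],(5,150,100),(18,255,255));ys,xs=np.nonzero(m);print(tri([ray(c,u,v,T),ray(b2,xs.mean()+216,ys.mean()+178)]))
for q in [(65,195),]:print('skirt',onz(c,*f(*q),.063,T))
for q in [(-5,222),(98,217)]:print('bar',onz(c,*f(*q),.093,T))
```

```text
orange top [295 189  19  18 305] [304.47868852 197.6852459 ]
head [ 0.6108 -0.0873  0.118 ] delta [  3.64  -0.8  -12.15]
[159, 160, 161, 153, 144, 121, 95, 88, 100, 107, 109, 108, 109, 107, 109, 110, 108, 109, 106, 105, 107, 104, 109, 122, 148, 161, 163, 159]
[  5   6  19  19 289] [232.98269896 122.98615917]
hole [ 0.552  -0.0319  0.084 ]
(array([ 0.61220332, -0.09206344,  0.10355908]), [np.float64(0.0006821230122278171), np.float64(0.0006821230122279312)])
skirt [ 0.47208036 -0.05794418  0.063     ]
bar [ 0.45388008 -0.06320905  0.093     ]
bar [ 0.49393222 -0.06109649  0.093     ]
```

```bash
python3 -m crank '0 2 -.4 0 0 0 0;0 1.65 -.4 0 0 0 0;0 0 0 0 0 0 0;0 0 0 -4 0 0 0;0 0 0 -4 0 0 0;0 0 0 -3 0 0 0;0 0 0 -2 0 0 0;0 0 0 -.9 0 0 0;0 0 0 0 0 0 0;0 0 0 0 0 0 0'
python3 - <<'E'
from h import *
s=monitor.state();print((np.array([.6108,-.0873,.1])-s['ee_pos'])*100)
E
```

```text
t: 42.02
ee_pos: [0.6124, -0.0887, 0.102]
eef_rot: [[-0.002, 1.0, 0.003], [1.0, 0.002, -0.001], [-0.001, 0.003, -1.0]]
ft_force: [0.0, -0.3, -0.7]
opening: 0.0426
gripper_force: 0.0
[-0.16205001  0.13752817 -0.20137105]
```

```bash
python3 -m crank '0 -.15 .1 -.1 0 0 0;-1 0 0 0 0 0 0;-1 0 0 0 0 0 0;-1 0 0 0 0 0 0;-1 0 0 0 0 0 0;-1 0 0 0 0 0 0' 40; python3 -m crank '-1 0 0 1.5 0 0 0;-1 0 0 2 0 0 0;-1 0 0 2 0 0 0;-1 0 0 1 0 0 0;-1 0 0 0 0 0 0;-1 0 0 0 0 0 0'
python3 - <<'E'
from h import *
c,T=wrist();im=c['pixels'];save('w7raw',im);save('w7',cv2.resize(im[60:330,120:480],None,fx=2.2,fy=2.2,interpolation=cv2.INTER_CUBIC));print(T[0].round(4))
E
```

```text
t: 42.78
ee_pos: [0.6102, -0.0876, 0.1002]
eef_rot: [[-0.002, 1.0, 0.001], [1.0, 0.002, -0.0], [-0.0, 0.001, -1.0]]
ft_force: [-0.0, -0.0, 5.0]
opening: 0.0171
gripper_force: 39.4
t: 43.52
ee_pos: [0.6092, -0.0874, 0.164]
eef_rot: [[-0.002, 1.0, -0.001], [1.0, 0.002, 0.0], [0.0, -0.001, -1.0]]
ft_force: [-0.8, -0.3, -0.7]
opening: 0.0173
gripper_force: 39.8
[ 0.6092 -0.0874  0.164 ]
```

View pics/w7.png

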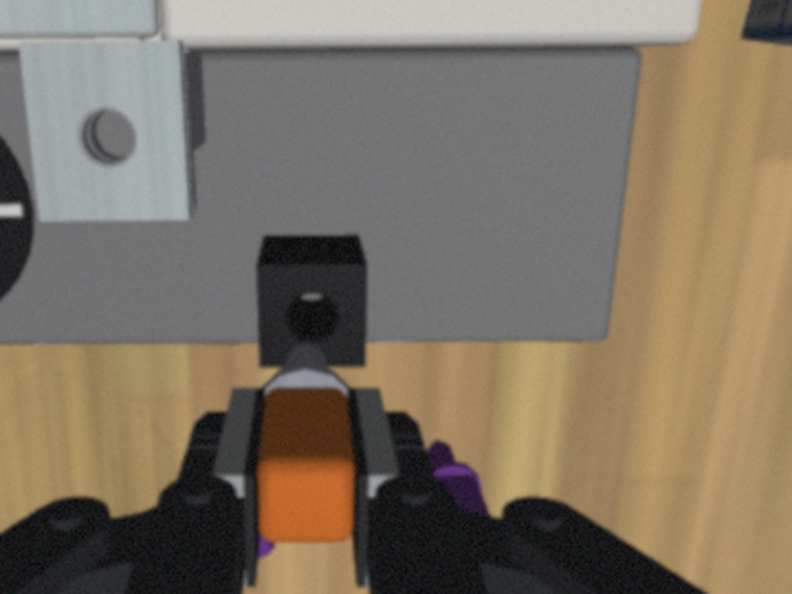

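The pin is up and straight. The parking hole is at crop (312,316), the tongue hole at (109,136) and the head top at (307,500).

Run:
```python
from h import *
c,T=wrist();im=c['pixels'];f=lambda x,y:(x/2.2+120,y/2.2+60)
g=cv2.cvtColor(im,cv2.COLOR_RGB2GRAY)
P=onz(c,*f(312,315),.080,T);Q=onz(c,*f(109,136),.084,T)
print('park',P.round(4),'hole',Q.round(4),'rel',(Q-P).round(4))
# hole refined: ellipse fit of tongue hole contour
x,y=map(int,f(109,136));w=cv2.GaussianBlur(g[y-18:y+18,x-18:x+18],(3,3),0)
_,b=cv2.threshold(w,0,255,cv2.THRESH_BINARY_INV+cv2.THRESH_OTSU);k,l,s,ce=cv2.connectedComponentsWithStats(b);j=l[18,18];print(s[j],ce[j]+[x-18,y-18],onz(c,*(ce[j]+[x-18,y-18]),.084,T).round(4))
h=cv2.cvtColor(im,cv2.COLOR_RGB2HSV);m=cv2.inRange(h,(5,180,165),(18,255,255));k,l,s,ce=cv2.connectedComponentsWithStats(m);i=1+np.argmax(s[1:,4]);print('head',s[i],ce[i],onz(c,*ce[i],.118+T[0][2]-.1002,T).round(4))
# pin flange/hole crosscheck: previous view pose hole
c0=cv2.imread('pics/w6raw.png');
```

```text
park [ 0.6107 -0.0869  0.08  ] hole [ 0.5526 -0.0317  0.084 ] rel [-0.0581  0.0552  0.004 ]
[  5   6  26  27 511] [168.51272016 122.16634051] [ 0.552  -0.0319  0.084 ]
head [ 240  272   39   34 1264] [259.1028481  288.87579114] [ 0.6089 -0.087   0.1815]
```

```bash
python3 -m crank '-1 -1.5 1.5 0 0 0 0;-1 -2.2 2 0 0 0 0;-1 -2 2 0 0 0 0;-1 0 0 0 0 0 0;-1 0 0 0 0 0 0;-1 0 0 0 0 0 0'
python3 - <<'E'
from h import *
c,T=wrist();print(T[0].round(4),(np.array([.552,-.0323])-T[0][:2])*100)
E
```

```text
t: 44.38
ee_pos: [0.5536, -0.0331, 0.1646]
eef_rot: [[-0.002, 1.0, 0.001], [1.0, 0.002, -0.0], [-0.0, 0.001, -1.0]]
ft_force: [-0.4, -1.0, -0.8]
opening: 0.0172
gripper_force: 39.8
[ 0.5536 -0.0331  0.1646] [-0.16348191  0.08337108]
```

```bash
python3 -m crank '-1 -.15 .08 -1 0 0 0;-1 0 0 -1 0 0 0;-1 0 0 -.2 0 0 0;-1 0 0 0 0 0 0;-1 0 0 0 0 0 0;-1 0 0 0 0 0 0'
python3 - <<'E'
from h import *
c,T=wrist();save('w8',c['pixels'][40:340,100:400]);print(T[0].round(4),(np.array([.552,-.0323])-T[0][:2])*100)
E
```

```text
t: 45.18
ee_pos: [0.5516, -0.0317, 0.1429]
eef_rot: [[-0.002, 1.0, 0.001], [1.0, 0.002, -0.0], [-0.0, 0.001, -1.0]]
ft_force: [0.5, -0.0, 0.2]
opening: 0.0174
gripper_force: 39.8
[ 0.5516 -0.0317  0.1429] [ 0.04079148 -0.05932601]
```

Within 0.6 mm of target, so I'll lower while watching the force.

```bash
python3 -m crank '-1 .04 -.05 -.5 0 0 0;-1 0 0 -.5 0 0 0;-1 0 0 0 0 0 0';python3 -m crank '-1 0 0 -.5 0 0 0;-1 0 0 -.5 0 0 0;-1 0 0 0 0 0 0'
```

```text
t: 45.6
ee_pos: [0.551, -0.0321, 0.1317]
eef_rot: [[-0.002, 1.0, -0.002], [1.0, 0.002, 0.0], [0.0, -0.002, -1.0]]
ft_force: [-1.1, 0.6, -1.3]
opening: 0.0175
gripper_force: 39.8
t: 45.98
ee_pos: [0.5511, -0.0321, 0.1219]
eef_rot: [[-0.002, 1.0, -0.001], [1.0, 0.002, 0.0], [0.0, -0.001, -1.0]]
ft_force: [-0.9, -0.2, 0.1]
opening: 0.0171
gripper_force: 39.8
```

```bash
python3 -m crank '-1 .05 0 -.5 0 0 0;-1 .03 0 -.5 0 0 0;-1 0 0 -.5 0 0 0;-1 0 0 0 0 0 0';python3 -m crank '-1 0 0 -.3 0 0 0;-1 0 0 -.1 0 0 0;-1 0 0 0 0 0 0'
```

```text
t: 46.48
ee_pos: [0.5519, -0.0321, 0.1068]
eef_rot: [[-0.002, 1.0, -0.001], [1.0, 0.002, 0.0], [0.0, -0.001, -1.0]]
ft_force: [-0.0, -0.2, -0.7]
opening: 0.0174
gripper_force: 39.8
t: 46.85
ee_pos: [0.5526, -0.0322, 0.1041]
eef_rot: [[-0.002, 1.0, 0.0], [1.0, 0.002, -0.0], [-0.0, 0.0, -1.0]]
ft_force: [-1.4, 0.4, 3.5]
opening: 0.0171
gripper_force: 40.3
```

```bash
python3 -m crank '0 0 0 0 0 0 0;0 0 0 0 0 0 0;0 0 0 0 0 0 0;0 0 0 3 0 0 0;0 0 0 5 0 0 0;0 -1 0 4 0 0 10;0 -2 -1 0 0 0 10;0 -2 -1 0 0 0 10;0 -2 -1 0 0 0 10;0 -1 0 0 0 0 10;0 0 0 0 0 0 10;0 0 0 0 0 0 10;0 0 0 0 0 0 10;0 0 0 0 0 0 10;0 0 0 0 0 0 0;0 0 0 0 0 0 0'
python3 - <<'E'
from h import *
c,T=wrist();im=c['pixels'];save('w9',im);print(T[0].round(4),T[1].round(3).tolist())
h=cv2.cvtColor(im,cv2.COLOR_RGB2HSV);m=cv2.inRange(h,(0,150,60),(5,255,255))|cv2.inRange(h,(170,150,60),(180,255,255))
k,l,s,ce=cv2.connectedComponentsWithStats(m);i=1+np.argmax(s[1:,4]);rr=cv2.minAreaRect(np.argwhere(l==i)[:,::-1].astype(np.float32));print('red',s[i],ce[i],rr,onz(c,*ce[i],.093,T).round(4))
m=cv2.inRange(h,(5,150,100),(18,255,255));k,l,s,ce=cv2.connectedComponentsWithStats(m);i=1+np.argmax(s[1:,4]);print('orange',s[i],ce[i],onz(c,*ce[i],.122,T).round(4))
E
```

```text
t: 48.85
ee_pos: [0.4724, -0.0622, 0.2235]
eef_rot: [[-1.0, 0.0, -0.0], [0.0, 1.0, 0.0], [0.0, 0.0, -1.0]]
ft_force: [0.1, -0.7, 0.8]
opening: 0.0426
gripper_force: 0.0
[ 0.4724 -0.0622  0.2235] [[-1.0, 0.0, -0.0], [0.0, 1.0, 0.0], [0.0, 0.0, -1.0]]
red [250 144  18  63 898] [258.04899777 172.62249443] ((258.5, 175.0), (62.0, 17.0), 90.0) [ 0.4629 -0.0617  0.093 ]
orange [ 371  190  141   62 8407] [442.44117997 220.50136791] [0.4928 0.0776 0.122 ]
```

View pics/w9.png

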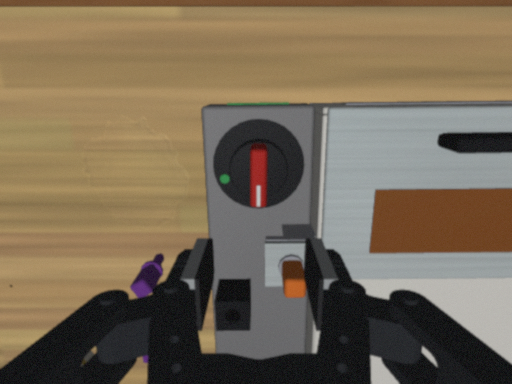

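The wrist view shows the pin seated with its flange on the tongue at (292,265) and the parking block at (235,305) empty. The cover is shut. The knob bar is at (258,150-207) and the green dot at (225,179).

Run:
```python
from h import *
c,T=wrist()
for n,p,z in [('skirt',(258.5,165),.063),('top end',(258.5,207),.093),('rear end',(258.5,150),.093),('skirt far',(258.5,120),.063),('skirt near',(258.5,210),.063),('mid',(258.5,178.5),.093),('dot',(225,179),.063)]:
    print(n,onz(c,*p,z,T).round(4))
```

```text
skirt [ 0.4635 -0.0613  0.063 ]
top end [ 0.4926 -0.0613  0.093 ]
rear end [ 0.4444 -0.0613  0.093 ]
skirt far [ 0.4238 -0.0613  0.063 ]
skirt near [ 0.5066 -0.0613  0.063 ]
mid [ 0.4679 -0.0613  0.093 ]
dot [ 0.4765 -0.0918  0.063 ]
```

```bash
python3 -m crank '0 -.45 .05 -4 0 0 0;0 0 0 -4 0 0 0;0 0 0 -3.5 0 0 0;0 0 0 -2 0 0 0;0 0 0 -.6 0 0 0;0 0 0 0 0 0 0;0 0 0 0 0 0 0'
```

```text
t: 49.82
ee_pos: [0.4691, -0.0619, 0.0837]
eef_rot: [[-1.0, -0.002, 0.002], [-0.002, 1.0, -0.001], [-0.002, -0.001, -1.0]]
ft_force: [-1.0, 0.2, -0.1]
opening: 0.0423
gripper_force: 0.0
```

```bash
python3 -m crank '0 -.1 0 -.3 0 0 0;-1 0 0 0 0 0 0;-1 0 0 0 0 0 0;-1 0 0 0 0 0 0;-1 0 0 0 0 0 0' 70;python3 -m crank '-1 0 0 -.3 0 0 0;-1 0 0 -.3 0 0 0;-1 0 0 -.1 0 0 0;-1 0 0 0 0 0 0;-1 0 0 0 0 0 0'
```

```text
t: 50.45
ee_pos: [0.4671, -0.0623, 0.0799]
eef_rot: [[-1.0, -0.002, 0.0], [-0.002, 1.0, -0.001], [-0.0, -0.001, -1.0]]
ft_force: [-2.0, -2.6, 3.9]
opening: 0.0123
gripper_force: 69.9
t: 51.08
ee_pos: [0.4672, -0.0622, 0.073]
eef_rot: [[-1.0, -0.003, 0.0], [-0.003, 1.0, -0.001], [0.0, -0.001, -1.0]]
ft_force: [-3.2, -4.7, 8.1]
opening: 0.0128
gripper_force: 70.7
```

```bash
python3 -m crank '-1 0 0 -.1 0 0 0;-1 0 0 0 0 0 -5;-1 0 0 0 0 0 -7;-1 0 0 0 0 0 -8;-1 0 0 0 0 0 0';python3 - <<'E'
from h import *
s=monitor.state();print(s['ft_torque'],np.degrees(np.arctan2(s['eef_rot'][1][0],s['eef_rot'][0][0])))
E
```

```text
t: 51.7
ee_pos: [0.4674, -0.0618, 0.0729]
eef_rot: [[-0.94, 0.341, -0.0], [0.341, 0.94, 0.0], [0.0, -0.0, -1.0]]
ft_force: [-4.4, -1.1, 14.7]
opening: 0.0131
gripper_force: 71.7
[-0.43930003  0.90266907 -0.00266602] 160.07811782007425
```

```bash
python3 -m crank '-1 0 0 0 0 0 -8;-1 0 0 0 0 0 -8;-1 0 0 0 0 0 -8;-1 0 0 0 0 0 -8;-1 0 0 0 0 0 -8;-1 0 0 0 0 0 -8;-1 0 0 0 0 0 -3.5;-1 0 0 0 0 0 0';python3 - <<'E'
from h import *
s=monitor.state();print(s['ft_torque'],np.degrees(np.arctan2(s['eef_rot'][1][0],s['eef_rot'][0][0])))
E
```

```text
t: 52.7
ee_pos: [0.4684, -0.061, 0.073]
eef_rot: [[-0.318, 0.948, 0.002], [0.948, 0.318, 0.001], [0.0, 0.003, -1.0]]
ft_force: [-3.2, -0.4, 13.3]
opening: 0.0124
gripper_force: 71.3
[ 0.10935063  0.45916694 -0.03179905] 108.54883228530345
```

```bash
python3 -m crank '-1 0 0 .3 0 0 0;-1 0 0 .4 0 0 0;-1 0 0 0 0 0 0;-1 0 0 0 0 0 0' ; python3 -m crank '0 0 0 0 0 0 0;0 0 0 0 0 0 0;0 0 0 0 0 0 0;0 0 0 2 0 0 0;0 0 0 4 0 0 0;0 0 0 5 0 0 0;0 0 0 5 0 0 0;0 0 0 0 0 0 0;0 0 0 0 0 0 0'
python3 - <<'E'
from h import *
c,T=wrist();im=c['pixels'];save('w10',im)
h=cv2.cvtColor(im,cv2.COLOR_RGB2HSV);m=cv2.inRange(h,(0,180,110),(5,255,255))|cv2.inRange(h,(170,180,110),(180,255,255))
k,l,s,ce=cv2.connectedComponentsWithStats(m);i=1+np.argmax(s[1:,4]);rr=cv2.minAreaRect(np.argwhere(l==i)[:,::-1].astype(np.float32));bx=cv2.boxPoints(rr);print(s[i],rr)
P=np.array([onz(c,*p,.093,T) for p in bx])
e=[P[1]-P[0],P[2]-P[1]];print([ (np.linalg.norm(v).round(4),np.degrees(np.arctan2(v[1],v[0])).round(1)) for v in e],P.mean(0))
# height from top: bar center
b=camera('top');w=cv2.cvtColor(b['pixels'],cv2.COLOR_RGB2HSV)
m=cv2.inRange(w,(0,150,80),(6,255,255));m[:,:200]=0;m[:,240:]=0;m[:215]=0;m[255:]=0;ys,xs=np.nonzero(m);print(len(xs),np.array(cv2.minAreaRect(np.c_[xs,ys].astype(np.float32))[2]))
h2=w[178:215,195:240];m=cv2.inRange(h2,(5,150,100),(18,255,255));ys,xs=np.nonzero(m);print('pin top',len(xs),onz(b,xs.mean()+195,ys.mean()+178,.118) if len(xs) else None)
print(monitor.state()['t'],monitor.state()['ft_force'])
E
```

```text
t: 53.2
ee_pos: [0.4682, -0.0611, 0.0788]
eef_rot: [[-0.318, 0.948, 0.003], [0.948, 0.318, 0.001], [0.0, 0.003, -1.0]]
ft_force: [3.0, 2.8, 3.8]
opening: 0.0123
gripper_force: 70.0
t: 54.32
ee_pos: [0.4662, -0.0616, 0.2379]
eef_rot: [[-0.319, 0.948, -0.001], [0.948, 0.319, 0.0], [0.001, -0.001, -1.0]]
ft_force: [0.2, -0.7, -0.0]
opening: 0.0422
gripper_force: 0.0
[254 153  15  54 612] ((261.0, 179.5), (53.0, 14.0), 90.0)
[(np.float64(0.0118), np.float64(18.7)), (np.float64(0.0473), np.float64(-70.9))] [ 0.46799242 -0.06106064  0.093     ]
19 90.0
pin top 25 [ 0.55096981 -0.0341314   0.118     ]
54.425 [-0.09403385 -0.82529483  0.73547765]
```

Bar reads 1.24 rad, and its centre stays consistent at the raised height. Handing in.

```bash
python3 -c "
from bench import r
print(r.sign_off())"
```

```text
the job is handed in; nothing more can be done
None
```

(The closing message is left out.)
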